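# Release the swing bolt of a pressure infuser's lid

### The job

Release the lid clamp of the steel pressure infuser: unscrew the red wing knob (counterclockwise seen from above) just far enough for the eyebolt to come free of the cup on the slotted lug, then swing the bolt outward out of the slot and lay it right over, and leave it there. Try the bolt gently as you go: do not force it against the lug while the knob still sits in its cup, do not run the knob up against the stop at the end of its thread, and leave the yoghurt pot and the dial timer where they stand.

Things in the scene. Friction and masses are not known exactly. Their poses are not given: they have to be found in the camera images.
- canister: low round steel pressure infuser, fixed to the table; aluminium lid 128 mm across, rim 69 mm high, middle 76 mm; a brass valve on it (22 mm across, at x = +20 mm) reaches 87 mm. Origin: centre of its underside, z up. The clamp is on its -x side, facing the robot at yaw 0, the lid's hinge at +x. The upright bolt's axis is the line x = -84 mm, y = 0 of this frame.
- lug: slotted lug, in the canister's frame. Top 73 mm high, x -58 to -107 mm, y -20 to 20; slot 14 mm wide, open to -x. On it a cup rim, inner radius 13, outer 16 mm about the bolt's axis, top 83 mm high, open only at the slot. While the knob's collar is below its top, the bolt rocks 0.04 rad but cannot leave; a push at the knob acts 2 to 4 times as hard on the rim; over 40 N there is harm.
- bolt (a joint): swing angle of the eyebolt about its level pin: 0 upright in the slot, grows as it swings outward (to the canister's -x), 1.57 lying level, end at 1.62. It is stiff and stays where it is left (about 1.5 N at the knob moves it).
- bolt_pin (a point): middle of the pin on which the eyebolt swings, 42 mm above the table, at x = -84 mm, y = 0 of the canister; z runs along the bolt toward the knob (up at joint value 0), the pin lies along y.
- nut: red wing knob, closed on top: collar 24 mm across, 6 mm high, hub 21 mm, above it a flat upright blade 9 mm thick (along this x), 46 to 50 mm wide (along this y). Origin on the bolt's axis, 76 mm above the table with the bolt upright; turns with the knob but does NOT rise with it: the blade spans 15 to 43 mm above it with the knob lowest, up to 11 mm higher when undone; it starts 1 to 6 mm up.
- bolt_end: end of the bolt's thread with its stop, hidden in the knob; origin on the pin, z along the bolt. Counterclockwise from above undoes the knob: 2.4 mm rise a rad, 0.1 N m, stays where left. The turn after which the bolt swings free differs, about 0.8 to 2.9 rad, and is not measured; about 1.1 rad past that the knob meets the stop, which it must not press (10 N along the bolt is too much).
- yoghurt_pot: small white yoghurt pot, 72 mm across, 71 mm high, standing to the right; bystander. Origin: centre of its underside.
- dial_timer: cream round kitchen timer, 61 mm across, 43 mm high, left of the middle; bystander. Origin: centre of its underside.

How it is judged:
At the end, for the whole second after the job is handed in: The eyebolt lies swung out of the slot by more than 1.2 rad (about 70 degrees from upright), at rest and let go (value of joint bolt above 1.2 rad and velocity of joint bolt between -0.1 and 0.1 rad/s); the robot touches nothing.
It fails at once if the knob's collar pressed against the lug's cup with more than 40 N (contact force between nut and lug above 40 N).
It fails at once if the knob run up against the stop at the end of its thread (over 10 N along the bolt) (contact force between nut and bolt_end above 10 N).
It fails at once if the yoghurt pot or the timer pushed more than 30 mm (distance of any of yoghurt_pot, dial_timer from where it was at the start of the episode above 0.03 m).
It also fails if it takes over 72 s, if anything falls off the work surface, if the arm or the gripper's body presses on something with over 40 N, if the wrist force passes 120 N, or if a joint passes its speed limit or range.

### The arm

A 7-joint arm with a two-finger parallel gripper is mounted at the origin on a cart in front of the work surface, level with it; the furniture and walls round the work are solid. World frame = base frame: x ahead of the robot, y to its left, z up, the work surface at z = 0. Lengths are in m, angles in rad, forces in N, time in s.
With the tool pointing down it reaches from about 0.4 to 0.875 m from the base axis. Payload 19.3 kg.
Tool frame: the origin (TCP) lies between the finger pads; the fingertips stand 17 mm ahead of it and the grasp point (between the pads) lies 2 mm behind it; z points along the fingers, y is the direction in which the jaws open and shut (so a half turn about z gives the same grasp; the last joint's range is limited). The gripper opens to 85 mm and grips with 20 to 120 N. Pads are 22 mm wide; open, the fingers measure 114 mm over their backs; the gripper's body (76 mm by 85 mm) begins 54 mm behind the grasp point. The pads swing forward as they close: fully open they stand 13 mm farther back than shut.
Start: joints at [1.131, 0.521, -0.036, 1.599, 0.021, 1.021, -0.113], TCP at [0.226, -0.583, 0.248] pointing down, gripper open.
Joint ranges: [-2.91, 2.91], [-0.3, 2.13], [-1.5, 1.42], [0.17, 2.43], [-1.26, 4.41], [0.16, 1.93], [-2.52, 2.52]. Speed limits (rad/s): [1.89, 1.89, 2.39, 2.39, 3.01, 3.01, 3.01].

### API

Orientations are given as a rotation vector (axis times angle).
In Python, from station import monitor, imaging, workorder gives the robot as it stands.
- The arm moves only by the shell command python3 -m inch 'ROWS'. ROWS is text: rows parted by semicolons, each of 5 numbers parted by spaces: the shift along the tool's x, y, z in m, then the turn about the tool's z in degrees, then the opening in per cent of the stroke, from 0 (shut) to 100 (fully open). In form: tx ty tz turn hand; .... A call has 1 to 12 rows; each row is the pose to reach, as a shift and turn from the pose measured when the call began, along the tool's axes at that moment; what a row does not reach only later rows make up. A row lasts 1/8 s, in which the tool goes at most 62.5 mm and 10.7 degrees, less where a joint would pass 70% of its speed; a pose out of reach is approached as far as the arm can. A call with a gripper value outside its range is refused whole. The fingers move at their own pace and stop on an object; the grip force is fixed at half the most. Time passes only in rows, so rows that repeat a pose let the fingers close. It gives the time, the measured TCP pose, the force and the opening at its end, in the units of the state.
- monitor.sense(): the state, without advancing time (a new reading comes with each control period).
- imaging.read_camera(name): name is "scene" or "top"; returns a dict with "img" (384x512x3 uint8, red, green, blue), "fx", "fy", "cx", "cy" (pixels), "k1" (the pictures are not rectified: a ray, as slopes to the right and down, at radius r is drawn at 1 + k1 r^2 times it, then the intrinsics apply), "R" (3x3) and "t" (3): a world point X has camera coordinates R X + t. Camera axes: x right, y down, z forward; pixel columns grow to the right and rows downward; lengths in m; the calibration is good to about 2 mm. A picture is of the moment at which its call begins. There is no depth.
- workorder.finish_job(): hands the job in, once; it reports no verdict.
The state is a dict: "time": time; "qpos": joint angles; "dq": joint speeds; "tau": joint torques, N m; "tool_pos": TCP position; "tool_rot": TCP orientation; "ft_force": force on the tool from outside, world axes, zero at the start; "torque": the same for the moment, N m; "finger_gap": opening from 0.0 (shut) to 1.0 (fully open).
Only numpy, scipy, OpenCV 4.12 (cv2) and the standard library are available. Lean on these libraries where they do the work, as an engineer would, in place of code of your own. Each camera call takes 0.05 s, during which the arm holds its last target. There are 200 camera calls.

## Working session

There is one attempt and no reset: what is moved stays moved. The work goes in short steps, Python scripts to look and compute and a shell command to move; the robot and the scene stay as the last step left them, time stands still between calls to the robot, and variables do not carry over. Pictures are saved under pics/ and viewed, about 8 in all and at most 12, crops included, and the job is handed in when it is done.

```bash
mkdir -p pics; cat > h.py <<'E'
from station import monitor, imaging, workorder
import numpy as np, cv2
from scipy.spatial.transform import Rotation as Ro
def shot(cam,name,crop=None,scale=1):
    d=imaging.read_camera(cam); im=d["img"]
    if crop: a,b,c,e=crop; im=im[b:e,a:c]
    im=cv2.resize(im,None,fx=scale,fy=scale,interpolation=cv2.INTER_CUBIC)
    cv2.imwrite("pics/"+name,im[:,:,::-1]); return d
def ray(d,u,v):
    x=(u-d["cx"])/d["fx"]; y=(v-d["cy"])/d["fy"]; k=d["k1"]; a,b=x,y
    for _ in range(20):
        s=1+k*(a*a+b*b); a,b=x/s,y/s
    R=np.array(d["R"]);t=np.array(d["t"]); return -R.T@t, R.T@np.array([a,b,1])
def atz(d,u,v,z):
    o,r=ray(d,u,v); return o+r*(z-o[2])/r[2]
def tri(d1,p1,d2,p2):
    A=[];B=[]
    for d,p in((d1,p1),(d2,p2)):
        o,r=ray(d,*p); r/=np.linalg.norm(r); P=np.eye(3)-np.outer(r,r); A.append(P);B.append(P@o)
    x=np.linalg.lstsq(np.vstack(A),np.hstack(B),rcond=None)[0]
    return x,[np.linalg.norm(a@x-b) for a,b in zip(A,B)]
def proj(d,X):
    c=np.array(d["R"])@np.array(X)+np.array(d["t"]); a,b=c[:2]/c[2]; s=1+d["k1"]*(a*a+b*b)
    return d["cx"]+d["fx"]*a*s, d["cy"]+d["fy"]*b*s
E
python3 - <<'E'
from h import *
import pickle
D={c:shot(c,c+"1.png") for c in("scene","top")}
pickle.dump(D,open("D.pkl","wb"))
for c in D: d=D[c]; print(c,d["fx"],d["k1"],-np.array(d["R"]).T@d["t"])
for c in D:
    im=cv2.cvtColor(D[c]["img"],cv2.COLOR_RGB2HSV)
    m=(((im[...,0]<8)|(im[...,0]>172))&(im[...,1]>140)&(im[...,2]>60)).astype(np.uint8)
    n,l,s,ce=cv2.connectedComponentsWithStats(m)
    print(c,[(list(s[i]),ce[i].round(1)) for i in range(1,n) if s[i,4]>20])
print(monitor.sense())
E
```

```text
scene 414.74608824409734 -0.09819215107730397 [0.27703527 0.31410791 0.69486136]
top 427.19448690802125 -0.11908384446788035 [ 0.46939882 -0.19231675  0.94331177]
scene [([np.int32(379), np.int32(151), np.int32(17), np.int32(5), np.int32(74)], array([387. , 153.2])), ([np.int32(134), np.int32(162), np.int32(21), np.int32(14), np.int32(132)], array([145.7, 167.5])), ([np.int32(290), np.int32(189), np.int32(17), np.int32(23), np.int32(224)], array([297.5, 201.3])), ([np.int32(289), np.int32(380), np.int32(9), np.int32(4), np.int32(26)], array([293.3, 381.9]))]
top [([np.int32(214), np.int32(74), np.int32(20), np.int32(24), np.int32(285)], array([223.7,  85.9])), ([np.int32(250), np.int32(236), np.int32(11), np.int32(17), np.int32(63)], array([254.4, 245. ])), ([np.int32(405), np.int32(283), np.int32(15), np.int32(19), np.int32(146)], array([411.9, 292. ])), ([np.int32(71), np.int32(295), np.int32(40), np.int32(13), np.int32(312)], array([ 91. , 301.2]))]
{'time': 0.1, 'qpos': array([ 1.13078583,  0.52200217, -0.03633995,  1.59993044,  0.02122024,
        1.02111922, -0.11279925]), 'dq': array([ 0.00082656, -0.00241656,  0.00143095, -0.0019685 , -0.00115511,
        0.00087058,  0.00025385]), 'tau': array([ 4.21675475e-03, -9.28490639e+01,  1.98355369e+00, -3.70532691e+01,
        1.79007783e-02,  5.33866420e-03, -9.77727723e-06]), 'tool_pos': array([ 0.22576727, -0.58249281,  0.24776074]), 'tool_rot': array([-3.08701861e+00, -5.77418745e-01,  4.42234137e-04]), 'ft_force': array([ 0.87132811, -0.52726032, -0.63336111]), 'torque': array([ 0.00012739,  0.05387274, -0.00014984]), 'finger_gap': 0.9983893168037997}
```

View pics/scene1.png

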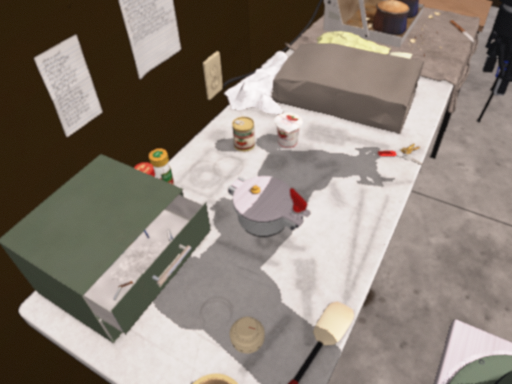

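View pics/top1.png

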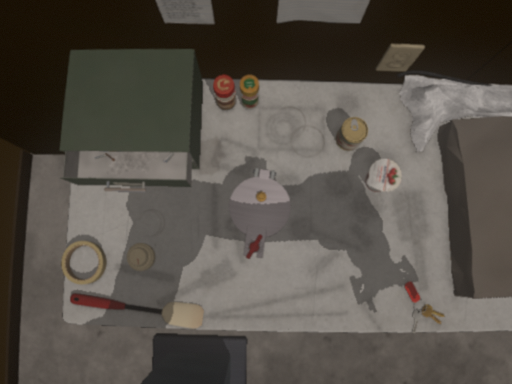

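The scene view shows the canister near (265,205), with the red knob at (298,201). The top view shows the lid at (260,207) and the knob at (254,246). The timer is at (140,257) and the pot at (384,176), both in the top view. Next I'll look at close crops and triangulate.

```bash
python3 - <<'E'
from h import *
import pickle
D=pickle.load(open("D.pkl","rb"))
a=cv2.resize(D["top"]["img"][160:270,210:310],None,fx=4,fy=4,interpolation=cv2.INTER_CUBIC)
b=cv2.resize(D["scene"]["img"][160:270,222:322],None,fx=4,fy=4,interpolation=cv2.INTER_CUBIC)
im=cv2.convertScaleAbs(np.hstack([a,b]),alpha=1.5)
cv2.imwrite("pics/c1.png",im[:,:,::-1])
print(tri(D["top"],(254.4,245),D["scene"],(297.5,201.3)), tri(D["top"],(261,197),D["scene"],(256,189)))
print("base px",proj(D["top"],[0,0,0]))
print("lid ctr", atz(D["top"],260,206,.07),"timer",atz(D["top"],140,257,.043),"pot",atz(D["top"],384,176,.071))
E
```

```text
(array([ 0.49543382, -0.19874448,  0.09857346]), [np.float64(0.000793004247736459), np.float64(0.0007930042477361475)]) (array([ 0.59547164, -0.21011893,  0.07481418]), [np.float64(1.242488552902696e-05), np.float64(1.2424885529273327e-05)])
base px (np.float64(157.9174600101631), np.float64(470.62797157039233))
lid ctr [ 0.57738871 -0.20851537  0.07      ] timer [0.46652315 0.04223001 0.043     ] pot [ 0.64635642 -0.46791665  0.071     ]
```

View pics/c1.png

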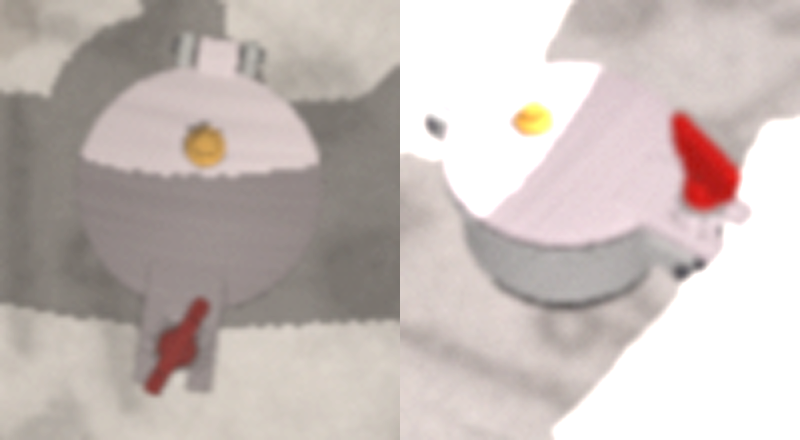

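The crop shows the lid centre at about (260,206.5) in the top view. The lug axis runs down and slightly left, so canister yaw is about -0.13. The blade tips are at (248,257.5) and (260.5,235.5). Triangulated knob height is 0.099 m and the valve 0.075 m, a little below the nominal 0.087. Next I'll compute the target.

```bash
python3 - <<'E'
from h import *
import pickle
D=pickle.load(open("D.pkl","rb")); d=D["top"]
a=atz(d,248,257.5,.112);b=atz(d,260.5,235.5,.112);c=atz(d,260,206.5,.069);h=atz(d,265,174.5,.065)
print("blade",a,b,(a+b)/2,np.degrees(np.arctan2(*(b-a)[1::-1])))
g=atz(d,254.3,256.3,.073)
ax=h-g; print("lid",c,"hinge",h,"lug end",g,"yaw",np.arctan2(ax[1],ax[0]))
y=np.arctan2(ax[1],ax[0]); bolt=c[:2]-.084*np.array([np.cos(y),np.sin(y)]); print("bolt",bolt)
s=monitor.sense();R=Ro.from_rotvec(s["tool_rot"]).as_matrix();print(R.round(3))
print("tool shift",R.T@(np.array([*bolt,.20])-s["tool_pos"]))
E
python3 -m inch '0.2 -0.13 0 20 100;0.389 -0.263 0 50 100;0.389 -0.263 0 50 100;0.389 -0.263 0 50 100;0.389 -0.263 0 50 100;0.389 -0.263 0 50 100;0.389 -0.263 0 50 100;0.389 -0.263 0 50 100;0.389 -0.263 0 50 100;0.389 -0.263 0 50 100;0.389 -0.263 0 50 100;0.389 -0.263 0 50 100'
```

```text
blade [ 0.47134454 -0.18649535  0.112     ] [ 0.51443126 -0.20982813  0.112     ] [ 0.4928879  -0.19816174  0.112     ] -28.43690811945233
lid [ 0.57647392 -0.20855383  0.069     ] hinge [ 0.64463992 -0.2178124   0.065     ] lug end [ 0.47413928 -0.1989229   0.073     ] yaw -0.11033844851968726
bolt [ 0.49298473 -0.1993042 ]
[[ 0.932  0.361 -0.   ]
 [ 0.361 -0.932  0.001]
 [-0.    -0.001 -1.   ]]
tool shift [ 0.38765863 -0.26064529  0.0480062 ]
time: 1.6
tool_pos: [0.493, -0.1975, 0.2481]
tool_rot: [-3.042, 0.784, 0.001]
ft_force: [0.1, 0.2, 0.1]
finger_gap: 1.002
```

```bash
python3 -m inch '0.0005 0.001 0.05 0 100;0.0005 0.001 0.085 0 100;0.0005 0.001 0.085 0 100;0.0005 0.001 0.085 0 100'; python3 - <<'E'
from h import *
d=shot("scene","s2.png",(240,110,370,250),4)
d2=shot("top","t2.png",(200,180,310,280),4)
E
```

```text
time: 2.1
tool_pos: [0.4934, -0.1991, 0.1643]
tool_rot: [-3.042, 0.785, -0.001]
ft_force: [-0.3, -0.2, -0.5]
finger_gap: 1.003
```

View pics/s2.png

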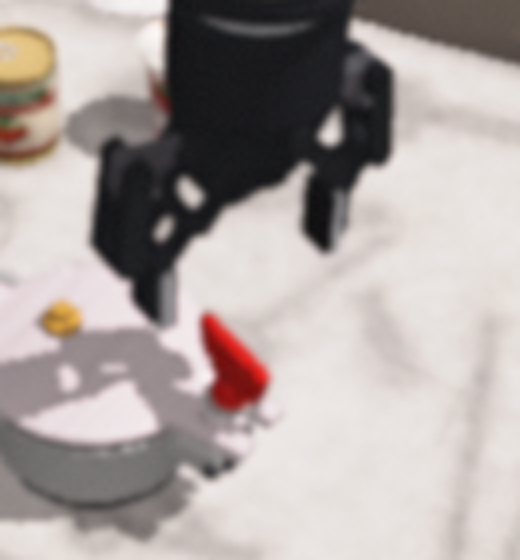

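The gripper straddles the blade with the jaws across its thin side, and the blade (crop (235,360)) is centred between the pads. Next I'll descend and close.

```bash
python3 -m inch '0 0 0.03 0 100;0 0 0.047 0 70;0 0 0.047 0 40;0 0 0.047 0 20;0 0 0.047 0 20;0 0 0.047 0 20;0 0 0.047 0 20'; python3 -m inch '0 0 0 0 5;0 0 0 0 0;0 0 0 0 0;0 0 0 0 0'
```

```text
time: 3.08
tool_pos: [0.4937, -0.199, 0.1178]
tool_rot: [-3.042, 0.784, -0.003]
ft_force: [-0.1, 0.3, 0.3]
finger_gap: 0.2
time: 3.58
tool_pos: [0.4942, -0.1978, 0.118]
tool_rot: [-3.041, 0.782, -0.003]
ft_force: [0.5, 7.4, 4.1]
finger_gap: 0.084
```

```bash
python3 -m inch '0 0 0 0 0'; python3 -m inch '0 0 -0.0004 -9 0;0 0 -0.0008 -18 0;0 0 -0.0011 -27 0;0 0 -0.0015 -36 0;0 0 -0.0019 -45 0;0 0 -0.0019 -45 0'; python3 -m inch '0 0 0 0 0;0 0 0 0 0'
```

```text
time: 3.7
tool_pos: [0.4943, -0.1973, 0.1181]
tool_rot: [-3.04, 0.782, -0.003]
ft_force: [-1.7, 0.6, 1.1]
finger_gap: 0.092
time: 4.45
tool_pos: [0.4947, -0.196, 0.12]
tool_rot: [-3.107, -0.447, -0.006]
ft_force: [0.9, 9.0, 1.6]
finger_gap: 0.092
time: 4.7
tool_pos: [0.4948, -0.1957, 0.12]
tool_rot: [-3.106, -0.447, -0.006]
ft_force: [0.6, 5.8, 1.1]
finger_gap: 0.089
```

```bash
python3 -m inch '0.0002 -0.0008 0 0 0;0.0002 -0.0008 0 0 0'; python3 -m inch '-0.0018 -0.0008 0 0 0;-0.0018 -0.0008 0 0 0'
```

```text
time: 4.95
tool_pos: [0.4949, -0.1952, 0.12]
tool_rot: [-3.107, -0.447, -0.006]
ft_force: [1.4, 0.4, -0.6]
finger_gap: 0.091
time: 5.2
tool_pos: [0.4938, -0.1951, 0.1202]
tool_rot: [-3.108, -0.447, -0.01]
ft_force: [6.6, 0.4, -4.5]
finger_gap: 0.089
```

```bash
python3 -m inch '-0.0009 -0.0004 0 0 0;-0.0009 -0.0004 0 0 0'
```

```text
time: 5.45
tool_pos: [0.4937, -0.1951, 0.1203]
tool_rot: [-3.108, -0.447, -0.013]
ft_force: [6.4, 0.2, -6.6]
finger_gap: 0.083
```

Blocked, as expected (6.5 N at x = 0.4937). I'll back off, turn further and retest.

```bash
python3 -m inch '0.0015 0.0006 0 0 0;0.0015 0.0006 -0.0004 -9 0;0.0015 0.0006 -0.0007 -17 0;0.0015 0.0006 -0.0010 -24 0;0.0015 0.0006 -0.0010 -24 0'; python3 -m inch '0 0 0 0 0;0 0 0 0 0'
```

```text
time: 6.08
tool_pos: [0.4947, -0.1946, 0.1211]
tool_rot: [-2.946, -1.087, -0.011]
ft_force: [-1.1, 6.0, -0.7]
finger_gap: 0.089
time: 6.32
tool_pos: [0.4946, -0.1945, 0.121]
tool_rot: [-2.946, -1.086, -0.011]
ft_force: [0.8, 3.8, 0.1]
finger_gap: 0.09
```

```bash
python3 -m inch '-0.0011 -0.0019 0 0 0;-0.0011 -0.0019 0 0 0'
```

```text
time: 6.58
tool_pos: [0.4932, -0.1941, 0.1213]
tool_rot: [-2.947, -1.087, -0.014]
ft_force: [6.1, 1.0, -4.1]
finger_gap: 0.091
```

```bash
python3 -m inch '-0.0006 -0.0006 0 0 0;-0.0006 -0.0006 0 0 0'; python3 -m inch '0.001 0.001 0 0 0;0.001 0.001 -0.0004 -9 0;0.001 0.001 -0.0008 -18 0;0.001 0.001 -0.0008 -20 0;0.001 0.001 -0.0008 -20 0'; python3 -m inch '0 0 0 0 0'
```

```text
time: 6.82
tool_pos: [0.4932, -0.1941, 0.1213]
tool_rot: [2.947, 1.087, 0.016]
ft_force: [6.3, 2.1, -5.4]
finger_gap: 0.094
time: 7.45
tool_pos: [0.4939, -0.1939, 0.1219]
tool_rot: [2.713, 1.582, 0.014]
ft_force: [-1.5, 4.9, -0.2]
finger_gap: 0.086
time: 7.58
tool_pos: [0.4937, -0.1937, 0.1218]
tool_rot: [2.713, 1.582, 0.014]
ft_force: [1.5, 3.0, -0.6]
finger_gap: 0.09
```

```bash
python3 -m inch '-0.0008 -0.0020 0 0 0;-0.0008 -0.0020 0 0 0'
```

```text
time: 7.82
tool_pos: [0.4924, -0.1935, 0.1221]
tool_rot: [2.712, 1.581, 0.017]
ft_force: [6.4, 2.5, -5.3]
finger_gap: 0.09
```

```bash
python3 -m inch '-0.0003 -0.0009 0 0 0;-0.0003 -0.0009 0 0 0'
```

```text
time: 8.07
tool_pos: [0.4923, -0.1935, 0.1222]
tool_rot: [2.711, 1.581, 0.019]
ft_force: [7.0, 1.8, -8.0]
finger_gap: 0.093
```

```bash
python3 -m inch '0.0007 0.0014 0 0 0;0.0007 0.0014 -0.0004 -9 0;0.0007 0.0014 -0.0008 -18 0;0.0007 0.0014 -0.0008 -20 0;0.0007 0.0014 -0.0008 -20 0'; python3 -m inch '0 0 0 0 0'
```

```text
time: 8.7
tool_pos: [0.493, -0.1934, 0.1227]
tool_rot: [2.396, 2.026, 0.017]
ft_force: [-1.9, 4.5, 0.1]
finger_gap: 0.089
time: 8.82
tool_pos: [0.4928, -0.1933, 0.1227]
tool_rot: [2.397, 2.025, 0.016]
ft_force: [2.2, 3.7, -0.4]
finger_gap: 0.087
```

```bash
python3 -m inch '0.0003 -0.0020 0 0 0;0.0003 -0.0020 0 0 0'
```

```text
time: 9.07
tool_pos: [0.4916, -0.193, 0.1229]
tool_rot: [2.397, 2.023, 0.018]
ft_force: [5.1, 0.5, -5.3]
finger_gap: 0.09
```

```bash
python3 -m inch '0 -0.001 0 0 0;0 -0.001 0 0 0'
```

```text
time: 9.32
tool_pos: [0.4914, -0.193, 0.123]
tool_rot: [2.396, 2.022, 0.02]
ft_force: [6.4, 0.6, -6.9]
finger_gap: 0.089
```

```bash
python3 -m inch '0 0.0010 0 0 0;0 0.0008 -0.0004 -9 0;0 0.0006 -0.0008 -18 0;0 0.0006 -0.0008 -20 0;0 0.0006 -0.0008 -20 0'; python3 -m inch '0 0 0 0 0'
```

```text
time: 9.95
tool_pos: [0.4915, -0.1931, 0.1237]
tool_rot: [2.011, 2.403, 0.018]
ft_force: [-1.6, 4.0, -3.3]
finger_gap: 0.087
time: 10.07
tool_pos: [0.4915, -0.1931, 0.1236]
tool_rot: [2.014, 2.401, 0.017]
ft_force: [0.3, 3.4, -3.4]
finger_gap: 0.089
```

```bash
python3 -m inch '0.0006 -0.0019 0 0 0;0.0006 -0.0019 0 0 0'
```

```text
time: 10.32
tool_pos: [0.4903, -0.1929, 0.1238]
tool_rot: [2.014, 2.399, 0.019]
ft_force: [5.3, 1.5, -8.5]
finger_gap: 0.085
```

```bash
python3 -m inch '0.0003 -0.001 0 0 0;0.0003 -0.001 0 0 0'
```

```text
time: 10.58
tool_pos: [0.4902, -0.1929, 0.124]
tool_rot: [2.014, 2.397, 0.021]
ft_force: [6.7, 2.1, -9.5]
finger_gap: 0.09
```

```bash
python3 -m inch '-0.0003 0.0008 0.0003 0 0;-0.0002 0.0007 0.0000 -9 0;-0.0001 0.0006 -0.0004 -18 0;-0.0001 0.0006 -0.0004 -20 0;-0.0001 0.0006 -0.0004 -20 0'; python3 -m inch '0 0 0 0 0'
```

```text
time: 11.2
tool_pos: [0.4904, -0.1931, 0.1243]
tool_rot: [1.57, 2.706, 0.017]
ft_force: [-2.6, 1.6, -0.7]
finger_gap: 0.091
time: 11.32
tool_pos: [0.4904, -0.1932, 0.1244]
tool_rot: [1.574, 2.704, 0.017]
ft_force: [-1.6, 2.2, -1.3]
finger_gap: 0.087
```

```bash
python3 -m inch '0.0012 -0.0016 0 0 0;0.0012 -0.0016 0 0 0'
```

```text
time: 11.58
tool_pos: [0.4892, -0.1929, 0.1245]
tool_rot: [1.574, 2.702, 0.018]
ft_force: [5.1, -0.5, -5.9]
finger_gap: 0.089
```

```bash
python3 -m inch '0.0006 -0.0008 0 0 0;0.0006 -0.0008 0 0 0'
```

```text
time: 11.82
tool_pos: [0.4889, -0.1929, 0.1247]
tool_rot: [1.573, 2.7, 0.019]
ft_force: [7.0, -0.4, -9.1]
finger_gap: 0.087
```

```bash
python3 -m inch '-0.0006 0.0008 0.0003 0 0;-0.0003 0.0008 0.0000 -9 0;-0.0003 0.0007 -0.0004 -18 0;-0.0003 0.0007 -0.0004 -18 0'; python3 -m inch '0 0 0 0 0'; python3 - <<'E'
from h import *
shot("scene","s3.png",(240,110,370,250),4)
E
```

```text
time: 12.32
tool_pos: [0.4893, -0.1932, 0.125]
tool_rot: [1.133, 2.911, 0.014]
ft_force: [-2.4, -1.9, 1.4]
finger_gap: 0.091
time: 12.45
tool_pos: [0.4892, -0.1933, 0.125]
tool_rot: [1.139, 2.909, 0.014]
ft_force: [0.0, -0.6, -0.4]
finger_gap: 0.091
```

View pics/s3.png

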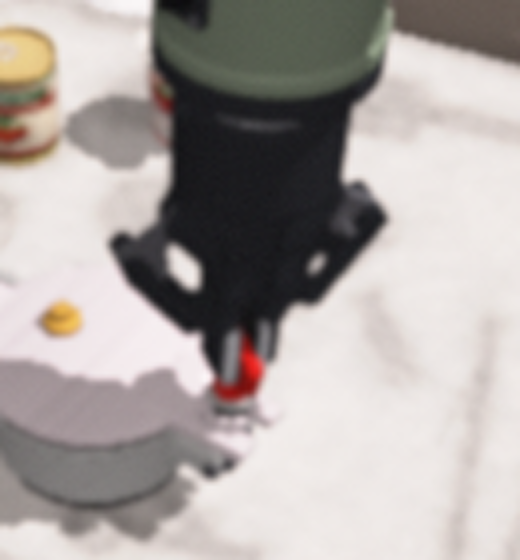

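The knob is gripped, has turned and has visibly risen, with a gap under the collar at about (235,405). Testing the swing again.

```bash
python3 -m inch '0.0016 -0.0012 0 0 0;0.0016 -0.0012 0 0 0'
```

```text
time: 12.75
tool_pos: [0.4879, -0.1931, 0.1252]
tool_rot: [1.139, 2.907, 0.015]
ft_force: [5.1, -2.2, -6.0]
finger_gap: 0.091
```

```bash
python3 -m inch '0.0012 -0.0009 0 0 0;0.0012 -0.0009 0 0 0'
```

```text
time: 13.0
tool_pos: [0.4875, -0.1931, 0.1254]
tool_rot: [1.14, 2.904, 0.016]
ft_force: [5.9, -3.1, -9.8]
finger_gap: 0.092
```

The resistance may come from the grip blocking tilt rather than from the lug: the tool tilts and fz grows during the push. I'll loosen the jaws and push with one pad, so the bolt can tilt.

```bash
python3 -m inch '-0.0010 0.0008 0 0 0;-0.0010 0.0008 0 0 18;-0.0030 0.0008 0 0 18;-0.0030 0.0008 0 0 18;-0.0030 0.0008 0 0 18'; python3 -m inch '0 -0.003 0 0 18;0 -0.003 0 0 18'; python3 -m inch '0 -0.001 0 0 18;0 -0.001 0 0 18'
```

```text
time: 13.62
tool_pos: [0.4902, -0.1944, 0.1254]
tool_rot: [1.14, 2.904, 0.016]
ft_force: [0.7, -0.5, 0.1]
finger_gap: 0.179
time: 13.88
tool_pos: [0.4879, -0.1969, 0.1254]
tool_rot: [1.141, 2.904, 0.016]
ft_force: [0.2, -0.1, 0.3]
finger_gap: 0.176
time: 14.12
tool_pos: [0.4874, -0.1975, 0.1254]
tool_rot: [1.14, 2.904, 0.017]
ft_force: [2.0, 1.4, 0.4]
finger_gap: 0.174
```

Contact. Now I'll push outward gently.

```bash
python3 -m inch '0.0012 -0.0009 0 0 18;0.0012 -0.0009 0 0 18'; python3 -m inch '0.0008 -0.0006 0 0 18;0.0008 -0.0006 0 0 18'
```

```text
time: 14.38
tool_pos: [0.486, -0.1972, 0.1255]
tool_rot: [1.14, 2.904, 0.017]
ft_force: [1.6, 2.0, 0.5]
finger_gap: 0.186
time: 14.62
tool_pos: [0.4849, -0.1971, 0.1254]
tool_rot: [1.14, 2.904, 0.017]
ft_force: [2.4, 1.5, 0.9]
finger_gap: 0.184
```

```bash
python3 -m inch '0.0016 -0.0012 0 0 18;0.0016 -0.0012 0 0 18'; python3 -m inch '0.0012 -0.0009 0 0 18;0.0012 -0.0009 0 0 18'
```

```text
time: 14.88
tool_pos: [0.4828, -0.1968, 0.1254]
tool_rot: [1.14, 2.904, 0.017]
ft_force: [1.3, 3.1, 0.4]
finger_gap: 0.18
time: 15.12
tool_pos: [0.4811, -0.1966, 0.1253]
tool_rot: [1.14, 2.904, 0.017]
ft_force: [2.1, 2.4, 0.2]
finger_gap: 0.18
```

It moves freely at about 2–3 N, already past the 0.04 rad rock, so the bolt is free. Continuing outward.

```bash
python3 -m inch '0.0016 -0.0012 0 0 18;0.0032 -0.0024 0 0 18;0.0032 -0.0024 0 0 18'; python3 -m inch '0.0024 -0.0018 0 0 18;0.0048 -0.0036 0 0 18;0.0048 -0.0036 0 0 18';python3 - <<'E'
from h import *
shot("scene","s4.png",(240,110,370,250),4)
E
```

```text
time: 15.5
tool_pos: [0.4768, -0.1962, 0.1252]
tool_rot: [1.14, 2.905, 0.016]
ft_force: [0.7, 2.8, 0.0]
finger_gap: 0.179
time: 15.88
tool_pos: [0.4705, -0.1956, 0.125]
tool_rot: [1.141, 2.905, 0.016]
ft_force: [1.6, 1.5, -0.3]
finger_gap: 0.181
```

View pics/s4.png

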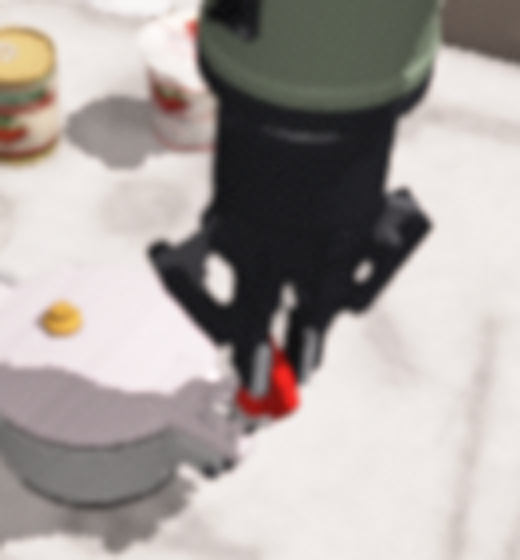

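The bolt is leaning outward and the knob is clear of the cup (red at crop (270,385)). I'll lift, close the jaws, go behind the knob and push from the canister side.

```bash
python3 -m inch '0 0.001 -0.02 0 18;0 0.001 -0.045 0 18;-0.016 0.013 -0.045 0 10;-0.032 0.0264 -0.045 0 0;-0.032 0.0264 -0.045 0 0;-0.032 0.0264 -0.045 0 0;-0.032 0.0264 -0.02 0 0;-0.032 0.0264 0.005 0 0;-0.032 0.0264 0.005 0 0'
```

```text
time: 17.05
tool_pos: [0.5108, -0.1979, 0.1199]
tool_rot: [1.141, 2.908, 0.016]
ft_force: [-0.2, -0.4, 0.6]
finger_gap: -0.002
```

```bash
python3 -m inch '0.0065 -0.0048 0 0 0;0.013 -0.0095 0 0 0;0.0195 -0.0143 0 0 0;0.024 -0.0178 0 0 0;0.024 -0.0178 0 0 0'; python3 -m inch '0.005 -0.0037 0 0 0;0.01 -0.0074 0 0 0;0.01 -0.0074 0 0 0'
```

```text
time: 17.68
tool_pos: [0.4806, -0.1947, 0.1194]
tool_rot: [1.142, 2.908, 0.015]
ft_force: [-0.4, 1.4, -0.0]
finger_gap: -0.002
time: 18.05
tool_pos: [0.4677, -0.1934, 0.1192]
tool_rot: [1.142, 2.908, 0.015]
ft_force: [0.3, 0.1, 0.6]
finger_gap: 0.001
```

```bash
python3 -m inch '0.006 -0.0044 0.004 0 0;0.012 -0.0088 0.009 0 0;0.0177 -0.0131 0.014 0 0;0.0177 -0.0131 0.014 0 0'; python3 - <<'E'
from h import *
shot("scene","s5.png",(240,110,370,250),4)
E
```

```text
time: 18.55
tool_pos: [0.4453, -0.1909, 0.1043]
tool_rot: [1.142, 2.909, 0.014]
ft_force: [0.3, -1.3, -0.3]
finger_gap: 0.002
```

View pics/s5.png

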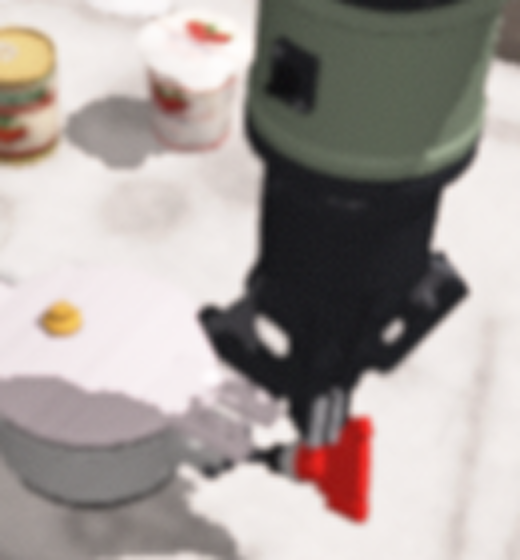

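The bolt is well over: hub at crop (310,462), blade at (350,465), with the fingers pressing from behind and above. I'll finish pressing it down.

```bash
python3 -m inch '0.0048 -0.0036 0.007 0 0;0.0097 -0.0071 0.014 0 0;0.0097 -0.0071 0.014 0 0'; python3 -m inch '0.0024 -0.0018 0.005 0 0;0.0048 -0.0036 0.010 0 0;0.0048 -0.0036 0.010 0 0'
```

```text
time: 18.98
tool_pos: [0.4334, -0.1892, 0.0898]
tool_rot: [1.142, 2.91, 0.014]
ft_force: [0.4, 1.1, -0.4]
finger_gap: 0.002
time: 19.35
tool_pos: [0.4271, -0.1886, 0.0793]
tool_rot: [1.143, 2.911, 0.014]
ft_force: [-0.4, -0.2, -0.7]
finger_gap: -0.001
```

```bash
python3 -m inch '0 0 0.004 0 0;0 0 0.004 0 0'; python3 -m inch '0 0 0.003 0 0;0 0 0.003 0 0'; python3 - <<'E'
from h import *
shot("scene","s6.png",(240,130,390,270),4)
E
```

```text
time: 19.6
tool_pos: [0.427, -0.1886, 0.0751]
tool_rot: [1.143, 2.911, 0.014]
ft_force: [-0.3, -0.2, 1.8]
finger_gap: -0.003
time: 19.85
tool_pos: [0.4277, -0.1884, 0.0721]
tool_rot: [1.142, 2.911, 0.014]
ft_force: [3.0, 1.8, 3.9]
finger_gap: 0.002
```

View pics/s6.png

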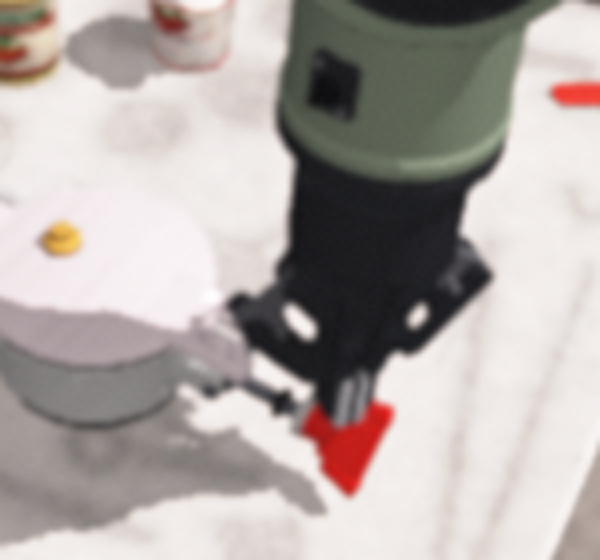

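The bolt is lying almost level, with the fingertip at z≈0.055, about one hub radius above the pin. I'll retreat straight up, then check.

```bash
python3 -m inch '0 0 -0.03 0 0;0 0 -0.08 0 0;0 0 -0.13 0 0;0 0 -0.17 0 0;0.06 0.09 -0.17 0 0;0.06 0.09 -0.17 0 0;0.06 0.09 -0.17 0 0;0.06 0.09 -0.17 0 0'; python3 - <<'E'
from h import *
D={c:imaging.read_camera(c) for c in("scene","top")}
P={}
for c in D:
    im=cv2.cvtColor(D[c]["img"],cv2.COLOR_RGB2HSV)
    m=(((im[...,0]<8)|(im[...,0]>172))&(im[...,1]>140)&(im[...,2]>60)).astype(np.uint8)
    n,l,s,ce=cv2.connectedComponentsWithStats(m)
    print(c,[(s[i].tolist(),ce[i].round(1)) for i in range(1,n) if s[i,4]>20])
a=D["top"]["img"][160:290,190:320];b=D["scene"]["img"][140:270,240:370]
cv2.imwrite("pics/f.png",cv2.resize(np.hstack([a,b]),None,fx=3,fy=3,interpolation=cv2.INTER_CUBIC)[:,:,::-1])
for th in(1.0,1.2,1.4,1.57):
    p=[.492-.994*.066*np.sin(th),-.197+.11*.066*np.sin(th),.042+.066*np.cos(th)]
    print(th,proj(D["top"],p),proj(D["scene"],p))
E
```

```text
time: 20.9
tool_pos: [0.4415, -0.0826, 0.2426]
tool_rot: [1.142, 2.911, 0.013]
ft_force: [-0.4, 0.4, -0.9]
finger_gap: 0.001
scene [([378, 151, 18, 5, 78], array([386.7, 153.1])), ([134, 162, 21, 14, 130], array([145.5, 167.4])), ([316, 230, 22, 23, 305], array([326.5, 239.1])), ([289, 380, 9, 4, 26], array([293.3, 381.9]))]
top [([214, 74, 20, 23, 286], array([223.8,  85.8])), ([242, 272, 14, 18, 166], array([249.3, 280.7])), ([405, 282, 15, 20, 154], array([411.9, 291.6]))]
1.0 (np.float64(249.91883209745868), np.float64(274.87118170057136)) (np.float64(322.10877879693794), np.float64(221.67167610874972))
1.2 (np.float64(249.5446309164617), np.float64(277.5868492222655)) (np.float64(324.2416883519741), np.float64(226.87795934519798))
1.4 (np.float64(249.33922697380353), np.float64(279.02168203293365)) (np.float64(325.20715146284795), np.float64(231.75663120029003))
1.57 (np.float64(249.29888968688883), np.float64(279.2269059774439)) (np.float64(325.1009986477642), np.float64(235.489231947715))
```

View pics/f.png

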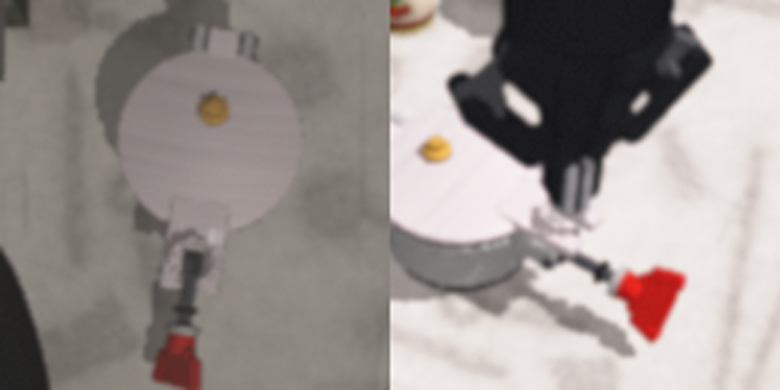

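The bolt lies level. The knob centroid is at (249.3,280.7) in the top view and (326.5,239.1) in the scene view, which fits a swing angle near 1.57 rad. The robot is clear of everything.

```bash
python3 -c "
from station import workorder;print(workorder.finish_job())"
```

```text
the job is handed in; nothing more can be done
None
```

The lid clamp is released: the eyebolt is swung out of the slot and lying nearly level, and I handed the job in after about 21 s of robot time.

- **Unscrewing:** I turned the knob counterclockwise about 166° (2.9 rad) in steps, trying the bolt gently after each one from 45° on. Total pull at the knob stayed below about 12 N. I saw no sign of the knob reaching its stop.
- **Swinging:** Once the bolt moved freely at about 2–3 N, I pushed it over with closed fingers and pressed it down lightly (about 5 N).

**Last checks:**
- The knob's position in both cameras fits a bolt angle of about 1.5–1.6 rad, above the 1.2 needed.
- The gripper was clear of everything, with wrist force around 1 N.
- The arm never went near the yoghurt pot or the timer, but I did not measure their positions again at the end.

**Disagreements:**
- The tests with the knob gripped read "blocked" at 5–7 N right up to 166°. At least part of that was the grip stopping the bolt from tilting. With the jaws loosened it swung freely, so it may have come free somewhat before 166°.
- The valve's height measured about 75 mm instead of the stated 87 mm. I didn't use that value.

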